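# Line up a gear-housing cover with a drift pin and fit its bolt

### The arm

A 6-joint arm with a two-finger parallel gripper is mounted at the origin on the work surface. World frame = base frame: x ahead of the robot, y to its left, z up, the work surface at z = 0. Lengths are in m, angles in degrees, forces in N, time in s.
With the tool pointing down it reaches from about 0.375 to 0.9 m from the base axis. Payload 3.1 kg.
Tool frame: the origin (TCP) lies where the fingers leave the gripper's body, on its centre line; the fingertips stand bot.tips_ahead ahead of it and the grasp point (between the pads) lies 51 mm ahead of it (bot.tips_ahead is the distance from the TCP to the fingertips, in m); z points along the fingers, x is the direction in which the jaws open and shut, and the axes are right-handed (so a half turn about z gives the same grasp; the last joint's range is limited). The gripper opens to 87 mm and grips with 3 to 60 N. Pads are 19 mm wide; open, the fingers measure 117 mm over their backs; the gripper's body (75 mm by 190 mm) begins 51 mm behind the grasp point.
Start: joints at [57.611, 30.224, 82.088, -0, 67.689, -10.227], TCP at [0.236, 0.579, 0.292] pointing down, gripper open.
Joint ranges: [-176.69, 176.69], [-43.24, 126.21], [12.49, 139.97], [-82, 262], [0, 151.66], [-163.58, 163.58]. Speed limits (degrees/s): [159.86, 159.86, 180, 180, 180, 180].

### API

Orientations are given as a 3x3 rotation matrix whose columns are the frame's x, y, z axes.
In Python, from rig import bot, vision, nets gives the robot as it stands.
- The arm moves only by the tool play_rows, never from a script. Its argument "series" is a list of rows, each an object of numbers: "tx", "ty", "tz": the shift along the world's x, y, z as a fraction of full scale; "turn": the turn about the world's z as a fraction of full scale. A call has 1 to 10 rows; each row shifts and turns the commanded pose from where the row before left it; what a row does not reach is not made up. Full scale, the value 1, is 0.8 m for a shift and 60 degrees for a turn. A row lasts 1/10 s, in which the tool goes at most 50 mm and 8.59 degrees, less where a joint would pass 70% of its speed; a pose out of reach is approached as far as the arm can. A call with a number of a shift or a turn outside -1 to 1 is refused whole. A call with a gripper value outside its range is refused whole. "gripper" is the opening, from 0 (shut) to 1 (fully open), set as the call begins (left out, the last holds). The fingers move at their own pace and stop on an object; the grip force is fixed at half the most. Time passes only in rows, so rows that do not move let the fingers close. It gives the time, the measured TCP pose, the force and the opening at its end, in the units of the state.
- bot.read_state(): the state, without advancing time (a new reading comes with each control period).
- vision.capture(name): name is "side" or "top"; returns a dict with "pixels" (420x560x3 uint8, blue, green, red), "fx", "fy", "cx", "cy" (pixels), "extrinsics" (4x4, takes a point from camera to world coordinates). Camera axes: x right, y down, z forward; pixel columns grow to the right and rows downward; lengths in m; the calibration is good to about 2 mm. A picture is of the moment at which its call begins. There is no depth.
- bot.hand_in(): hands the job in, once; it reports no verdict.
Trained networks look in a picture, given as the dict that the camera call returned (one of the last four; its "shot" number tells which), for a name from the list of things; names that differ only in an ending like _2 or _b are one class to them, and where a whole thing is asked for, a point or a joint stands for the part that bears it (a point fixed in the world has none). Each returns a list of dicts, best first, with "confidence" (0 to 1); they miss things now and then, are a little off and sometimes report something else, mostly with a low value. They report only what shows in the picture. A call takes as long as a camera call.
- nets.look_for(picture, query): "at" ([column, row] as shares, 0 to 1, of the picture: columns of its width, rows of its height, amid what is visible of it).
- nets.masks_of(picture, query): "region" (420x560 bool, what is visible of it) and "at" ([column, row] as shares, 0 to 1, of the picture: columns of its width, rows of its height, amid what is visible of it).
The state is a dict: "time_s": time; "joint_positions": joint angles; "qvel": joint speeds; "tau": joint torques, N m; "position": TCP position; "tcp_rot": TCP orientation; "force": force on the tool from outside, world axes, zero at the start; "moment": the same for the moment, N m; "opening": opening from 0.0 (shut) to 1.0 (fully open).
Only numpy, scipy, OpenCV 4.12 (cv2) and the standard library are available. Lean on these libraries where they do the work, as an engineer would, in place of code of your own. Each camera call takes 0.05 s, during which the arm holds its last target.

### The job

The cover plate on the gear housing has swung round on its stud, so its two open holes no longer line up with the holes below. Push the drift pin down through one of the two open holes until its head rests on the cover, which brings the plate into line; then drop the round-headed bolt into the other hole until it is fully home, and leave both in place, upright and let go. Don't disturb the other things on the bench or the hex bolt in the stand.

Things in the scene. Friction and masses are not known exactly. Their poses are not given: they have to be found in the camera images.
- housing: Grey gear housing fixed to the bench: block 160 (x) by 120 (y) by 70 mm high, with small feet. Origin: centre of its underside; z up. Steel stud (14 mm thick, top at 100 mm) at x = -55, y = 0 mm with a nut 24 mm wide, 83.5 to 94.5 mm above the bench. Two upright through holes 16.5 mm wide at x = 50, y = 35 (a) and -35 mm (b).
- housing_hole_a (a point): Centre of the mouth of the housing's hole a, on the housing's top face 70 mm above the bench, beneath the cover.
- housing_hole_b (a point): Centre of the mouth of the housing's hole b, likewise; 70 mm from a.
- cover: Loose aluminium cover plate 150 x 112 x 12 mm, 0.45 kg, on low pads 1.5 mm high on the housing (top 82 mm above the bench), loosely held by stud and nut, about which it swings. Origin: underside, centre of its stud hole; plate spans x = -20 to 130 mm. Holes 17 mm wide at x = 105, y = 35 (a), -35 mm (b), at first 4 to 6 mm off the housing's. Low boss, 5 mm high, at x = 45.
- cover_hole_a (a point): Centre of the upper mouth of the cover's hole a (on the cover's top face).
- cover_hole_b (a point): Centre of the upper mouth of the cover's hole b.
- stand: Dark steel stand fixed to the bench, top plate 60 (x) by 180 (y) mm, 10 mm thick, top 80 mm above the bench, three square holes 17.5 mm wide in a row at y = -60, 0, 60 mm. Origin: centre of its underside. The drift pin, bolt and hex bolt hang upright by their heads in its holes, in any order.
- drift_pin: Steel drift pin, the tallest thing in the stand. Round grooved head 24 mm across, 30 mm tall; below it a shank 15 mm thick for 35 mm, then tapering over 37 mm to a blunt point 4 mm wide (72 mm below the head in all). 0.17 kg. Origin: on the axis at the underside of the head; z up along the axis.
- bolt: Steel bolt with a round head 26 mm across and 20 mm tall, with a dark hexagonal key recess drawn on top; plain shank 13 mm thick and 42 mm long with a slight chamfer at its end (it slides in, no turning). 0.12 kg. Origin: on the axis at the underside of the head; z up.
- hex_bolt: Not needed: thicker steel bolt (shank 16 mm) with a flat hexagonal head 35 mm over the corners and 12 mm tall, hanging in the same stand. Origin under its head.
- socket: Bystander: short steel cylinder (wrench socket), 28 mm wide, 40 mm tall, standing on the bench. Origin: centre of underside.
- bearing: Bystander: ball bearing, steel disc 56 mm wide, 16 mm high, lying flat. Origin: centre of underside.
- screwdriver: Bystander: screwdriver lying on the bench beyond the housing.
- spanner: Bystander: spanner lying on the bench beyond the stand.
- oil_bottle: Bystander: grey bottle, 64 mm wide, 170 mm tall, standing at the right. Origin: centre of underside.
- spray_can: Bystander: white can, 56 mm wide, 160 mm tall, standing at the far right. Origin: centre of underside.
- tin: Bystander: round closed tin, 84 mm wide, 85 mm tall, at the far left. Origin: centre of underside.

How it is judged:
By the outcome, as a careful person would: the job done as asked, in the order asked, and still so for the second after the job is handed in, with the robot touching nothing.
It also fails if it takes over 61 s, if anything falls off the work surface, if the arm or the gripper's body presses on something with over 40 N, if the wrist force passes 120 N, or if a joint passes its speed limit or range.

## Working session

There is one attempt and no reset: what is moved stays moved. The work goes in short steps, Python scripts to look and compute and a tool call to move; the robot and the scene stay as the last step left them, time stands still between calls to the robot, and variables do not carry over. Pictures are saved under pics/ and viewed, and the job is handed in when it is done.

Besides the shell and the picture viewer there is one more tool, called after "Emit:" as name([rows], argument=value, ...), one row to a line, values as JSON. play_rows: Moves the arm, as the interface text tells. Shift numbers are shares of 0.8 m and turn numbers shares of 60 degrees, none past 1 either way. Its arguments: {"type":"object","properties":{"series":{"type":"array"},"gripper":{"type":"number"}},"required":["series"]}

```bash
mkdir -p pics
cat > h.py <<'E'
import numpy as np, cv2
from rig import bot, vision, nets
def ray(p,at=None,px=None):
    if px is None: px=(at[0]*560,at[1]*420)
    d=np.array([(px[0]-p['cx'])/p['fx'],(px[1]-p['cy'])/p['fy'],1.])
    E=np.array(p['extrinsics']); return E[:3,3],E[:3,:3]@d
def onz(p,z,at=None,px=None):
    o,d=ray(p,at,px); return o+d*(z-o[2])/d[2]
def proj(p,w):
    E=np.array(p['extrinsics']); c=E[:3,:3].T@(np.array(w)-E[:3,3])
    return np.array([p['fx']*c[0]/c[2]+p['cx'],p['fy']*c[1]/c[2]+p['cy']])
E
python3 - <<'E'
from h import *
s=bot.read_state(); print(s, bot.tips_ahead)
Z=dict(drift_pin=.11,bolt=.1,hex_bolt=.092,cover_hole_a=.082,cover=.085,housing=.07,stand=.08,socket=.04,bearing=.016,oil_bottle=.17,spray_can=.16,tin=.085)
for c in ['side','top']:
    p=vision.capture(c); cv2.imwrite(f'pics/{c}0.png',p['pixels']); print(c,p['fx'],p['cx'],p['cy'],np.round(p['extrinsics'],3).tolist())
    for n,z in Z.items():
        for r in nets.look_for(p,n)[:3]:
            print(n,round(r['confidence'],2),np.round(np.array(r['at'])*[560,420],1),np.round(onz(p,z,r['at']),4))
E
```

```text
{'time_s': 0.0, 'joint_positions': array([ 5.76116686e+01,  3.02797036e+01,  8.21567373e+01, -7.81249837e-04,
        6.76880974e+01, -1.02270381e+01]), 'qvel': array([-0.07481085, -0.01873158, -0.05304201, -0.03903683, -0.06894028,
       -0.08196233]), 'tau': array([ 1.16029027e-03, -4.40050042e+01, -1.76587969e+01,  6.33771345e-02,
        5.83615224e-02, -1.79914496e-04]), 'position': array([0.23541511, 0.57833934, 0.29126161]), 'tcp_rot': array([[ 3.77209179e-01,  9.26127369e-01, -1.15364890e-03],
       [ 9.26125613e-01, -3.77210758e-01, -1.84222807e-03],
       [-2.14130662e-03, -3.73518459e-04, -9.99997638e-01]]), 'force': array([ 0.36336785, -0.05362235, -0.02768463]), 'moment': array([ 0.01301539, -0.0127033 , -0.01508147]), 'opening': 0.9975267503668609} 0.0697
side 381.1277470948491 282.43018753066093 215.44408255353486 [[0.862, -0.349, 0.368, 0.202], [-0.507, -0.609, 0.61, -0.582], [0.011, -0.712, -0.702, 0.694], [0.0, 0.0, 0.0, 1.0]]
drift_pin 0.65 [226.  130.9] [0.5421 0.2965 0.11  ]
bolt 0.55 [234.  144.4] [0.5388 0.2389 0.1   ]
bolt 0.3 [317.6 267.6] [ 0.4993 -0.2244
[... 1085 characters left out ...]
 0.723  -0.1819  0.1   ]
bolt 0.38 [327.1 201.2] [ 0.5475 -0.1293  0.1   ]
hex_bolt 0.61 [210.7 201.1] [0.5561 0.1866 0.092 ]
cover_hole_a 0.95 [330.1 204.5] [ 0.5397 -0.1388  0.082 ]
cover 0.68 [330.4 199.9] [ 0.552  -0.1396  0.085 ]
housing 0.18 [368.5 277.4] [ 0.3394 -0.2377  0.07  ]
stand 0.83 [195.2 207.4] [0.5408 0.2316 0.08  ]
socket 0.44 [272.8 210.6] [0.5295 0.0198 0.04  ]
bearing 0.66 [366.3 275. ] [ 0.3417 -0.2407  0.016 ]
bearing 0.59 [224.6 144.5] [0.7277 0.1572 0.016 ]
oil_bottle 0.75 [436.1 213.8] [ 0.5032 -0.3968  0.17  ]
oil_bottle 0.15 [368.6 273.9] [ 0.3565 -0.2217  0.17  ]
spray_can 0.74 [432.8 149.6] [ 0.6689 -0.3996  0.16  ]
tin 0.92 [136.9 169.2] [0.6502 0.3916 0.085 ]
```

Run:
```python
import cv2
for c,(x0,y0,x1,y1) in dict(side=(190,90,420,320),top=(140,140,440,300)).items():
    i=cv2.imread(f'pics/{c}0.png')
    k=3 if c=='side' else 2.6
    k=min(800/(x1-x0),600/(y1-y0))
    cv2.imwrite(f'pics/{c}0z.png',cv2.resize(i[y0:y1,x0:x1],None,fx=k,fy=k,interpolation=cv2.INTER_CUBIC)); print(k)
```

```text
2.608695652173913
2.6666666666666665
```

View pics/side0.png

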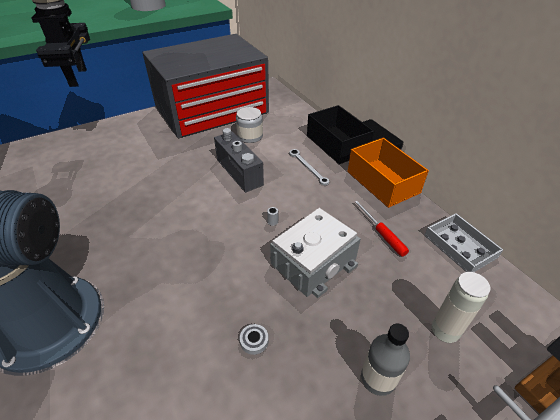

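View pics/top0.png

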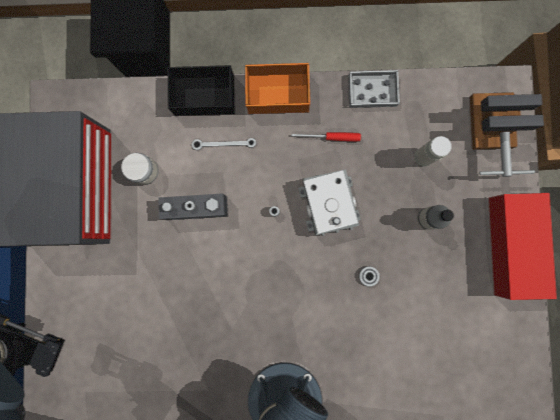

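View pics/side0z.png

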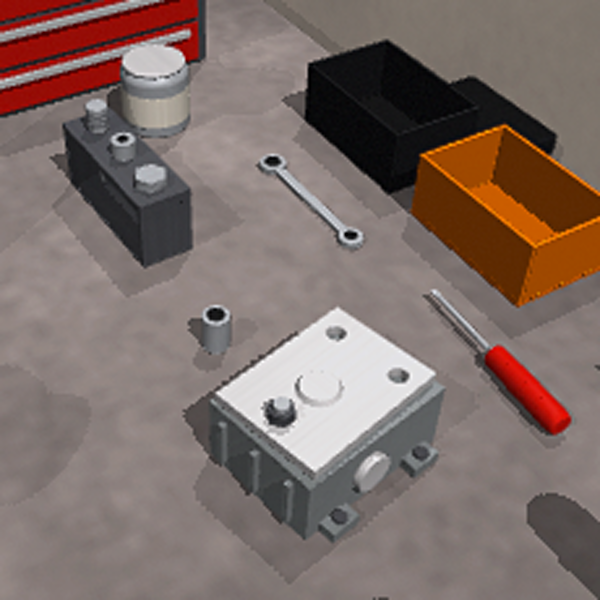

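View pics/top0z.png

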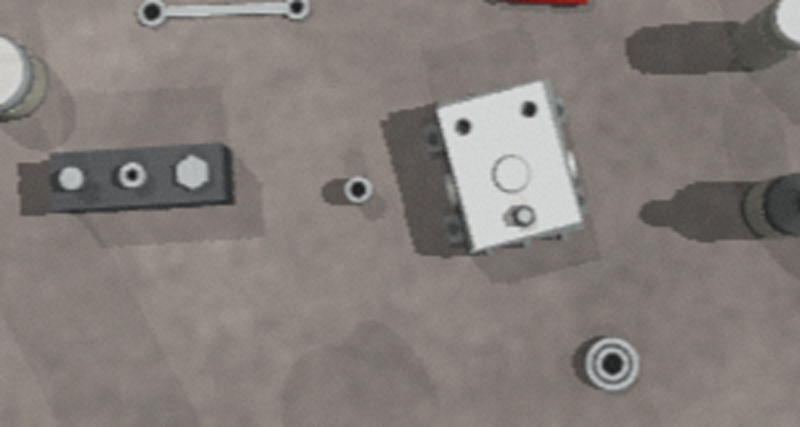

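Run:
```python
import cv2
for c,n,(x0,y0,x1,y1) in [('side','h',(262,200,366,300)),('top','h',(295,165,365,240)),('side','s',(205,120,270,195)),('top','s',(150,180,240,225))]:
    i=cv2.imread(f'pics/{c}0.png')
    k=int(min(800/(x1-x0),600/(y1-y0)))
    o=cv2.resize(i[y0:y1,x0:x1],None,fx=k,fy=k,interpolation=cv2.INTER_CUBIC)
    for x in range(x0-x0%10+10,x1,10): cv2.line(o,((x-x0)*k,0),((x-x0)*k,6),(0,0,255),1); cv2.putText(o,str(x),((x-x0)*k-10,16),0,.35,(0,0,255))
    for y in range(y0-y0%10+10,y1,10): cv2.line(o,(0,(y-y0)*k),(6,(y-y0)*k),(0,0,255),1); cv2.putText(o,str(y),(8,(y-y0)*k),0,.35,(0,0,255))
    cv2.imwrite(f'pics/{c}0{n}.png',o);print(c,n,k)
```

```text
side h 6
top h 8
side s 8
top s 8
```

View pics/side0h.png

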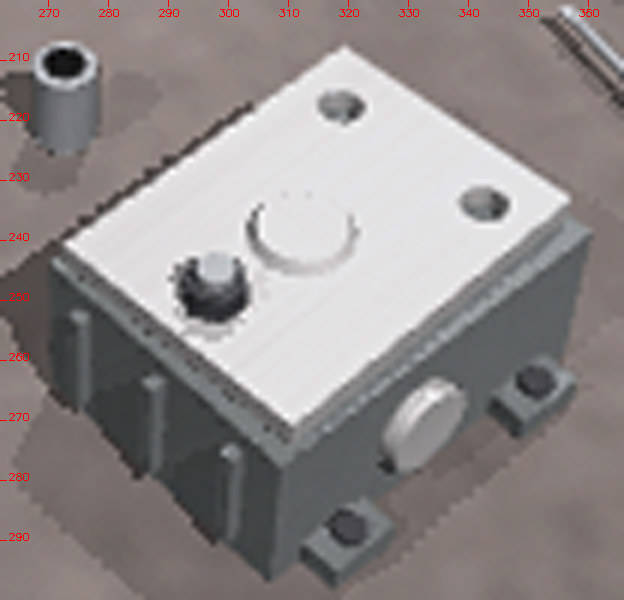

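View pics/top0h.png

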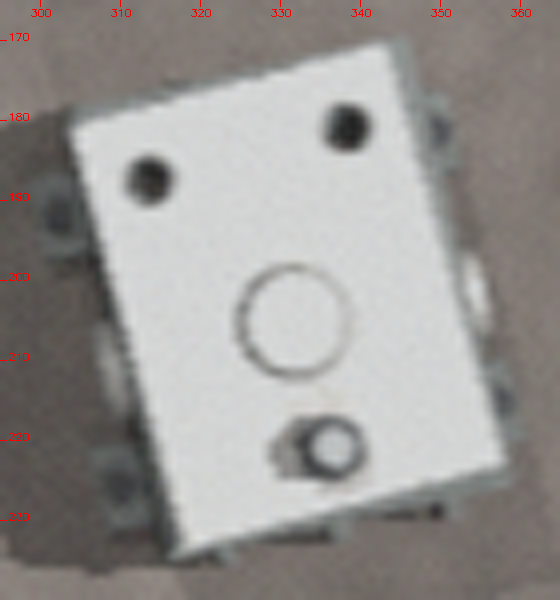

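View pics/side0s.png

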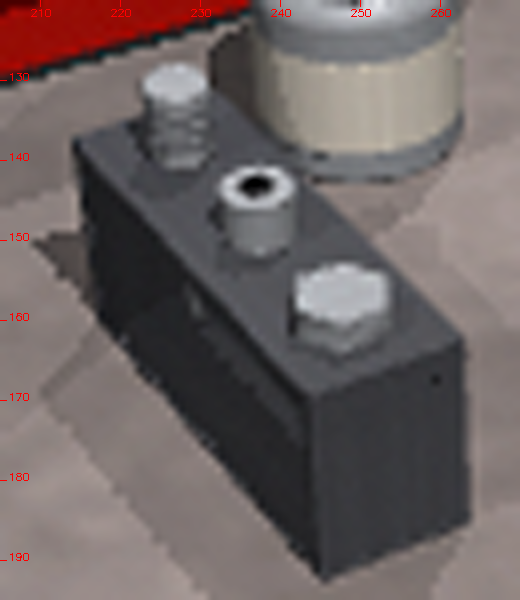

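View pics/top0s.png

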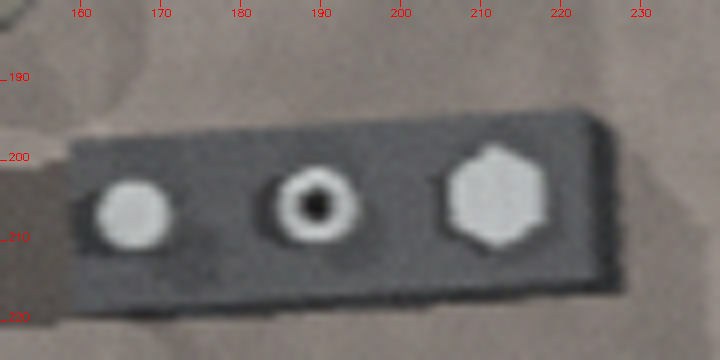

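```bash
cat > fit.py <<'E'
from h import *
from scipy.optimize import least_squares
def run(P,obs,free=None):
    # obs: (cam, part, local xyz, px)
    def model(v):
        hx,hy,th,dl=v[:4]; r=[]
        R=lambda a:np.array([[np.cos(a),-np.sin(a),0],[np.sin(a),np.cos(a),0],[0,0,1]])
        off=dict(side=v[4:6],top=v[6:8])
        for c,part,l,px in obs:
            l=np.array(l)/1000.
            if part=='c': l=R(dl)@l+[-.055,0,0]
            w=R(th)@l+[hx,hy,0]
            r.append(proj(P[c],w)+off[c]-px)
        return np.concatenate(r+[v[4:]*.5])
    s=least_squares(model,[.54,-.15,.25,0,0,0,0,0],loss='soft_l1')
    return s
def holes(v):
    hx,hy,th,dl=v[:4]; c,s=np.cos(th),np.sin(th); R=np.array([[c,-s],[s,c]])
    c,s=np.cos(dl),np.sin(dl); D=np.array([[c,-s],[s,c]]); o=np.array([hx,hy])
    out={}
    for n,y in (('a',.035),('b',-.035)):
        out['H'+n]=o+R@[.05,y]; out['C'+n]=o+R@(D@[.105,y]+[-.055,0])
    return out
E
python3 - <<'E'
from fit import *
P={c:vision.capture(c) for c in('side','top')}
S=lambda x,y:((x+.5)/6-.5+262,(y+.5)/6-.5+200)
T=lambda x,y:((x+.5)/8-.5+295,(y+.5)/8-.5+165)
obs=[]
for l,p in [((-20,56,82),(65,242)),((130,56,82),(345,46)),((130,-56,82),(570,200)),((-20,-56,82),(296,430)),((105,35,82),(342,106)),((105,-35,82),(485,205))]: obs.append(('side','c',l,S(*p)))
for l,p in [((-55,0,100),(217,265)),((-80,60,70),(52,258)),((-80,-60,70),(283,466)),((80,-60,70),(592,232))]: obs.append(('side','h',l,S(*p)))
for l,p in [((-20,56,82),(178,557)),((130,56,82),(73,128)),((130,-56,82),(388,43)),((-20,-56,82),(505,465)),((105,35,82),(149,180)),((105,-35,82),(348,127))]: obs.append(('top','c',l,T(*p)))
for l,p in [((-55,0,100),(333,448)),((80,-60,70),(408,40)),((-80,60,70),(170,562)),((80,60,70),(75,105))]: obs.append(('top','h',l,T(*p)))
for o in obs:
    if o[1]=='c': o[2]
s=run(P,obs); print(np.round(s.x,4),np.degrees(s.x[2:4]))
print(np.round(s.fun[:-4].reshape(-1,2),1).tolist())
for k,v in holes(s.x).items(): print(k,np.round(v,4))
for i in(0,1):
  for c in('side','top'):
    o=[q for q in obs if q[0]==c]; s=run(P,o); print(c,np.round(s.x,4)); print({k:np.round(v,4).tolist() for k,v in holes(s.x).items()})
  break
# stand heads
for n,z,a,b in [('pin',.11,(175,83),(133,214)),('bolt',.1,(258,185),(317,205)),('hex',.092,(345,285),(497,196))]:
    pa=((a[0]+.5)/8-.5+205,(a[1]+.5)/8-.5+120); pb=((b[0]+.5)/8-.5+150,(b[1]+.5)/8-.5+180)
    print(n,onz(P['side'],z,px=pa),onz(P['top'],z,px=pb))
E
```

```text
[ 0.5515 -0.1428  0.1877  0.0471  0.3605  0.0694 -0.1735  1.1512] [10.75395934  2.69649017]
[[-0.1, 0.2], [0.2, 0.0], [0.6, -0.1], [-0.5, -0.6], [0.1, -0.2], [0.0, -0.3], [-0.0, 0.3], [-0.3, 0.5], [-0.4, -0.0], [0.4, 0.3], [0.9, -0.8], [-0.2, -0.1], [-0.2, 0.1], [-0.1, 0.2], [0.0, 0.2], [-0.1, 0.3], [0.2, 0.1], [0.2, -0.5], [0.0, -0.2], [-0.5, 0.4]]
Ha [ 0.5941 -0.0991]
Ca [ 0.5914 -0.0946]
Hb [ 0.6071 -0.1678]
Cb [ 0.6077 -0.1627]
side [ 0.553  -0.1428  0.1925  0.0438 -0.2484  0.2865  0.      0.    ]
{'Ha': [0.5953, -0.0989], 'Ca': [0.5929, -0.0947], 'Hb': [0.6087, -0.1676], 'Cb': [0.6093, -0.1628]}
top [ 0.5482 -0.1422  0.182   0.0494 -0.      0.      0.0121  0.0047]
{'Ha': [0.5911, -0.0987], 'Ca': [0.5883, -0.094], 'Hb': [0.6037, -0.1676], 'Cb': [0.6044, -0.1621]}
pin [0.54522082 0.30052483 0.11      ] [0.54332918 0.3037554  0.11      ]
bolt [0.54895688 0.24262773 0.1       ] [0.54567631 0.24378345 0.1       ]
hex [0.55330541 0.18599054 0.092     ] [0.54791353 0.1839451  0.092     ]
```

Emit:
play_rows([
  {"tx":0.02,"ty":-0.0558,"turn":-0.125},
  {"tx":0.02,"ty":-0.0558,"turn":-0.125},
  {"tx":0.02,"ty":-0.0558,"turn":-0.125},
  {"tx":0.02,"ty":-0.0558,"turn":-0.125},
  {"tx":0.0509,"ty":-0.0205,"turn":-0.0955},
  {"tx":0.0509,"ty":-0.0205,"turn":-0.0955},
  {"tx":0.0509,"ty":-0.0205,"turn":-0.0955},
  {"tx":0.0509,"ty":-0.0205,"turn":-0.0955},
  {"tx":0.0509,"ty":-0.0205,"turn":-0.0955},
  {"tx":0.0509,"ty":-0.0205,"turn":-0.0955},
], gripper=0.65)

```text
invalid input
```

Emit:
play_rows([
  {"tz":-0.05},
  {"tz":-0.04},
  {"tz":0},
])

```text
invalid input
```

Run:
```python
from h import *
s=bot.read_state(); print(s['position'],np.round(s['tcp_rot'],3).tolist(),s['force'],s['time_s'])
tcp=s['position'];R=s['tcp_rot']
for c in('side','top'):
    p=vision.capture(c); i=p['pixels'].copy()
    tip=tcp+R[:,2]*bot.tips_ahead; a=proj(p,tip); print(c,a, proj(p,[.544,.302,.11]))
    x0,y0=int(a[0])-50,int(a[1])-40;k=7
    o=cv2.resize(i[y0:y0+80,x0:x0+100],None,fx=k,fy=k,interpolation=cv2.INTER_CUBIC)
    for w in (tip,tip+R[:,0]*.028,tip-R[:,0]*.028,tcp):
        q=proj(p,w); cv2.circle(o,(int((q[0]-x0+.5)*k),int((q[1]-y0+.5)*k)),3,(0,0,255),-1)
    cv2.imwrite(f'pics/{c}1.png',o)
```

```text
[0.23574975 0.578814   0.29225302] [[0.377, 0.926, 0.0], [0.926, -0.377, 0.0], [0.0, 0.0, -1.0]] [ 1.01436942  0.48661811 -0.24179147] 1.4
side [77.79917333 76.7540988 ] [225.82264429 129.80600674]
top [ 40.32457377 333.06469707] [166.83547418 206.04821044]Traceback (most recent call last):
  File "<stdin>", line 8, in <module>
cv2.error: OpenCV(4.12.0) /io/opencv/modules/imgproc/src/resize.cpp:4208: error: (-215:Assertion failed) !ssize.empty() in function 'resize'
```

Emit:
play_rows([
  {"tx":0.02,"ty":-0.0558,"tz":0,"turn":-0.125},
  {"tx":0.02,"ty":-0.0558,"tz":0,"turn":-0.125},
  {"tx":0.02,"ty":-0.0558,"tz":0,"turn":-0.125},
  {"tx":0.02,"ty":-0.0558,"tz":0,"turn":-0.125},
  {"tx":0.0509,"ty":-0.0205,"tz":0,"turn":-0.0955},
  {"tx":0.0509,"ty":-0.0205,"tz":0,"turn":-0.0955},
  {"tx":0.0509,"ty":-0.0205,"tz":0,"turn":-0.0955},
  {"tx":0.0509,"ty":-0.0205,"tz":0,"turn":-0.0955},
  {"tx":0.0509,"ty":-0.0205,"tz":0,"turn":-0.0955},
  {"tx":0.0509,"ty":-0.0205,"tz":0,"turn":-0.0955},
], gripper=0.65)

```text
time_s: 2.5
position: [0.5457, 0.3009, 0.2923]
tcp_rot: [[0.998, 0.056, 0.0], [0.056, -0.998, 0.0], [0.0, -0.0, -1.0]]
force: [0.3, 0.7, 0.4]
opening: 0.651
```

Emit:
play_rows([
  {"tx":0,"ty":0,"tz":-0.05,"turn":0},
  {"tx":0,"ty":0,"tz":-0.05,"turn":0},
  {"tx":0,"ty":0,"tz":0,"turn":0},
])

```text
time_s: 2.8
position: [0.5409, 0.3001, 0.2068]
tcp_rot: [[0.998, 0.059, -0.012], [0.059, -0.998, -0.004], [-0.012, 0.003, -1.0]]
force: [-0.6, -0.3, -1.5]
opening: 0.646
```

```bash
cat > look.py <<'E'
from h import *
import sys
def look(tag,pts,cams=('side','top'),hw=45,hh=38,k=8):
    """pts: dict cam-independent list of (world, color); first is centre"""
    out={}
    for c in cams:
        p=vision.capture(c); a=proj(p,pts[0][0]); x0,y0=int(a[0])-hw,int(a[1])-hh
        i=p['pixels']; o=cv2.resize(i[y0:y0+2*hh,x0:x0+2*hw],None,fx=k,fy=k,interpolation=cv2.INTER_CUBIC)
        for w,col in pts:
            q=proj(p,w); cv2.circle(o,(int((q[0]-x0+.5)*k),int((q[1]-y0+.5)*k)),3,col,-1)
        print(c,'origin',x0,y0,'k',k,[np.round(proj(p,w),1).tolist() for w,_ in pts])
        cv2.imwrite(f'pics/{c}{tag}.png',o); out[c]=p
    return out
E
python3 - <<'E'
from look import *
s=bot.read_state(); print(s['position'])
tcp=s['position'];R=s['tcp_rot'];tip=tcp+R[:,2]*bot.tips_ahead
r=(0,0,255)
look('1',[(tip,r),(tip+R[:,0]*.028,r),(tip-R[:,0]*.028,r),([.544,.302,.11],(0,255,0))])
E
```

```text
[0.5409414  0.30012041 0.206765  ]
side origin 178 84 k 8 [[223.9, 122.0], [232.9, 119.3], [214.8, 124.9], [225.8, 129.8]]
top origin 119 168 k 8 [[164.9, 206.7], [164.3, 196.2], [165.5, 217.3], [166.8, 206.0]]
```

View pics/side1.png

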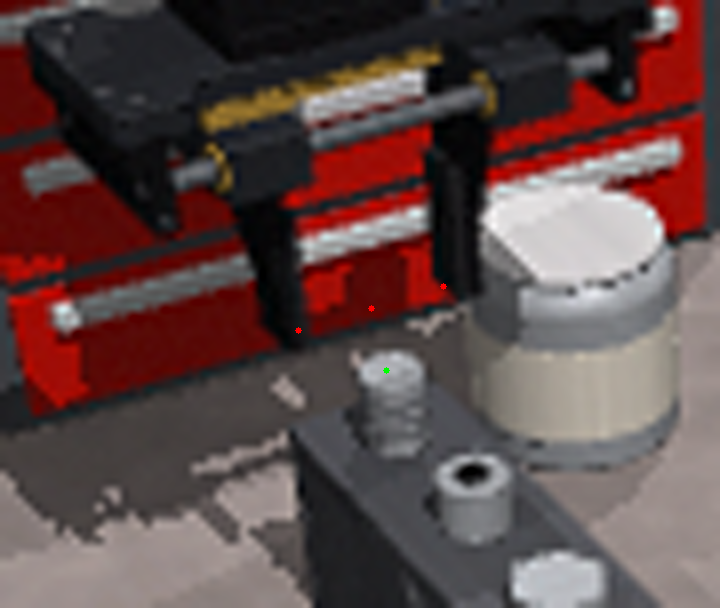

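View pics/top1.png

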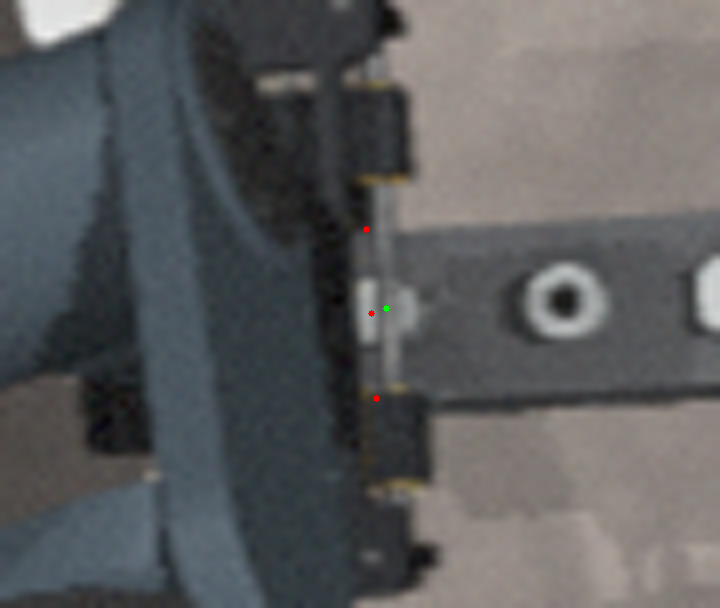

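Run:
```python
from look import *
s=bot.read_state(); print(s['position'],np.round(s['tcp_rot'],3).tolist(),s['qvel'],s['time_s'])
```

```text
[0.54389069 0.30188444 0.21209989] [[0.998, 0.06, -0.001], [0.06, -0.998, -0.0], [-0.001, 0.0, -1.0]] [ 0.48194361 -2.62491984 -2.34738257 -0.06602309 -0.37129796  0.05854341] 2.9
```

Emit:
play_rows([
  {"tx":0.001,"ty":0,"tz":-0.03,"turn":0},
  {"tx":0,"ty":0,"tz":-0.025,"turn":0},
  {"tx":0,"ty":0,"tz":-0.015,"turn":0},
  {"tx":0,"ty":0,"tz":0,"turn":0},
  {"tx":0,"ty":0,"tz":0,"turn":0},
  {"tx":0,"ty":0,"tz":0,"turn":0},
])

```text
time_s: 3.5
position: [0.5457, 0.3023, 0.1579]
tcp_rot: [[0.998, 0.061, 0.003], [0.061, -0.998, 0.001], [0.003, -0.001, -1.0]]
force: [0.2, -1.2, -0.9]
opening: 0.644
```

Run:
```python
from look import *
s=bot.read_state(); print(s['position'],np.round(s['tcp_rot'],3).tolist(),s['force'])
tcp=s['position'];R=s['tcp_rot'];tip=tcp+R[:,2]*bot.tips_ahead
r=(0,0,255)
look('2',[(tip,r),(tip+R[:,0]*.028,r),(tip-R[:,0]*.028,r),([.544,.302,.11],(0,255,0))],cams=['side'])
```

```text
[0.54573715 0.30232796 0.15791107] [[0.998, 0.061, 0.003], [0.061, -0.998, 0.001], [0.003, -0.001, -1.0]] [ 0.19250542 -1.17490675 -0.92665054]
side origin 182 98 k 8 [[227.1, 136.2], [235.7, 133.2], [218.3, 139.2], [225.8, 129.8]]
```

View pics/side2.png

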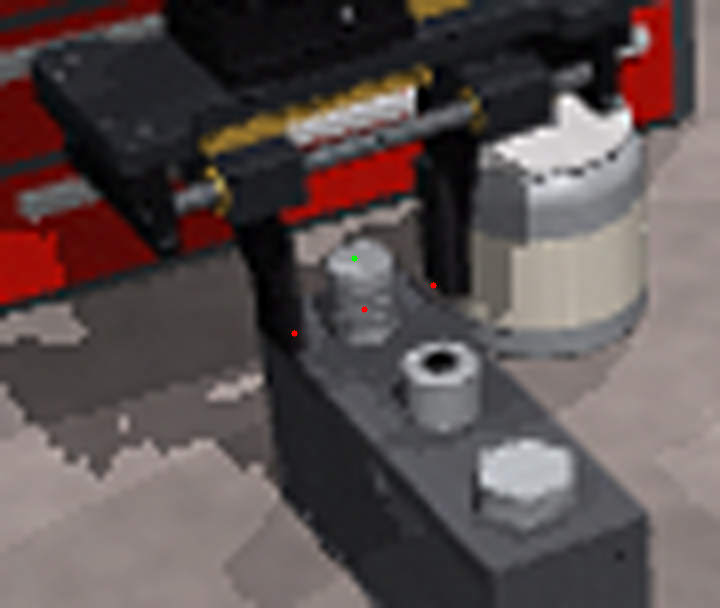

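Emit:
play_rows([
  {"tx":0,"ty":0,"tz":-0.002,"turn":0},
  {"tx":0,"ty":0,"tz":0,"turn":0},
  {"tx":0,"ty":0,"tz":0,"turn":0},
  {"tx":0,"ty":0,"tz":0,"turn":0},
  {"tx":0,"ty":0,"tz":0,"turn":0},
  {"tx":0,"ty":0,"tz":0,"turn":0},
], gripper=0)

```text
time_s: 4.15
position: [0.5452, 0.3019, 0.1547]
tcp_rot: [[0.998, 0.06, 0.001], [0.06, -0.998, 0.0], [0.001, -0.0, -1.0]]
force: [0.9, -0.3, -0.2]
opening: 0.269
```

Emit:
play_rows([
  {"tx":0,"ty":0,"tz":0.02,"turn":0},
  {"tx":0,"ty":0,"tz":0.03,"turn":0},
  {"tx":0,"ty":0,"tz":0.04,"turn":0},
  {"tx":0,"ty":0,"tz":0.04,"turn":0},
  {"tx":0,"ty":0,"tz":0.04,"turn":0},
  {"tx":0,"ty":0,"tz":0.02,"turn":0},
  {"tx":0,"ty":0,"tz":0,"turn":0},
  {"tx":0,"ty":0,"tz":0,"turn":0},
])

```text
time_s: 4.95
position: [0.5442, 0.3016, 0.3058]
tcp_rot: [[0.998, 0.06, -0.002], [0.06, -0.998, -0.001], [-0.002, 0.0, -1.0]]
force: [-1.6, -0.7, -2.1]
opening: 0.263
```

Emit:
play_rows([
  {"tx":0.0062,"ty":-0.03,"tz":0,"turn":0.0122},
  {"tx":0.0062,"ty":-0.055,"tz":0,"turn":0.0122},
  {"tx":0.0062,"ty":-0.06,"tz":0,"turn":0.0122},
  {"tx":0.0062,"ty":-0.06,"tz":0,"turn":0.0122},
  {"tx":0.0062,"ty":-0.06,"tz":0,"turn":0.0122},
  {"tx":0.0062,"ty":-0.06,"tz":0,"turn":0.0122},
  {"tx":0.0062,"ty":-0.06,"tz":0,"turn":0.0122},
  {"tx":0.0062,"ty":-0.055,"tz":0,"turn":0.0122},
  {"tx":0.0062,"ty":-0.04,"tz":0,"turn":0.0122},
  {"tx":0.0062,"ty":-0.021,"tz":0,"turn":0.0122},
])

```text
time_s: 5.95
position: [0.5935, -0.102, 0.3041]
tcp_rot: [[0.983, 0.184, -0.004], [0.184, -0.983, 0.001], [-0.004, -0.001, -1.0]]
force: [-0.2, -0.3, -1.0]
opening: 0.265
```

Emit:
play_rows([
  {"tx":0,"ty":0,"tz":-0.03,"turn":0},
  {"tx":0,"ty":0,"tz":-0.02,"turn":0},
  {"tx":0,"ty":0,"tz":0,"turn":0},
  {"tx":0,"ty":0,"tz":0,"turn":0},
  {"tx":0,"ty":0,"tz":0,"turn":0},
  {"tx":0,"ty":0,"tz":0,"turn":0},
  {"tx":0,"ty":0,"tz":0,"turn":0},
])

```text
time_s: 6.65
position: [0.5948, -0.0989, 0.2675]
tcp_rot: [[0.982, 0.187, 0.001], [0.187, -0.982, -0.001], [0.001, 0.001, -1.0]]
force: [0.1, 0.5, -1.8]
opening: 0.268
```

Run:
```python
from look import *
s=bot.read_state(); print(s['position'],np.round(s['tcp_rot'],4).tolist(),s['force'])
tcp=s['position'];R=s['tcp_rot'];tip=tcp+R[:,2]*bot.tips_ahead; pt=tcp+R[:,2]*(.0697+.005+.072)
r=(0,0,255); print(pt)
look('3',[(tip,r),(pt,r),([.5953,-.0989,.07],(0,255,0)),([.5929,-.0947,.082],(255,0,0))])
```

```text
[ 0.59478258 -0.09885151  0.26747425] [[0.9823, 0.1874, 0.0015], [0.1874, -0.9823, -0.0006], [0.0013, 0.0008, -1.0]] [ 0.05662755  0.52844064 -1.83693818]
[ 0.59499949 -0.09893519  0.12077443]
side origin 280 139 k 8 [[325.2, 177.9], [322.2, 205.1], [320.4, 221.2], [318.9, 216.7]]
top origin 272 141 k 8 [[317.4, 179.2], [315.7, 183.0], [314.7, 185.2], [313.4, 185.5]]
```

View pics/side3.png

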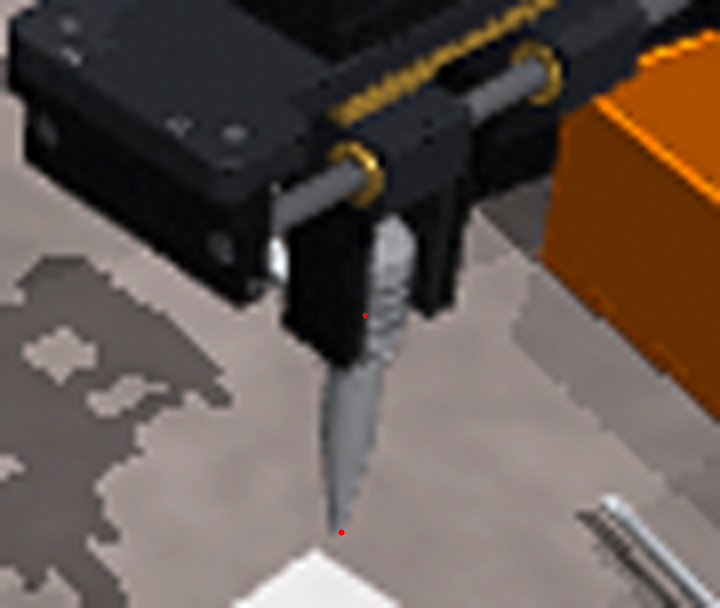

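View pics/top3.png

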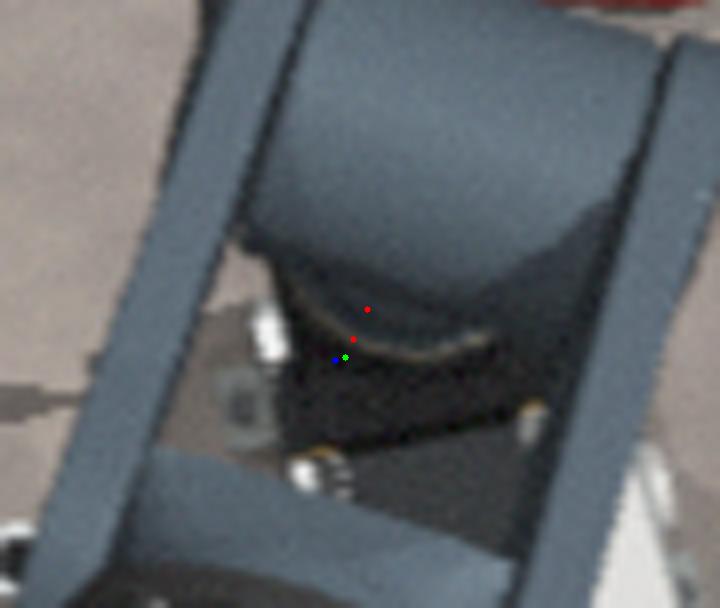

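Emit:
play_rows([
  {"tx":0,"ty":0,"tz":-0.02,"turn":0},
  {"tx":0,"ty":0,"tz":-0.015,"turn":0},
  {"tx":0,"ty":0,"tz":0,"turn":0},
  {"tx":0,"ty":0,"tz":0,"turn":0},
  {"tx":0,"ty":0,"tz":0,"turn":0},
  {"tx":0,"ty":0,"tz":0,"turn":0},
])

```text
time_s: 7.35
position: [0.5948, -0.0991, 0.2393]
tcp_rot: [[0.982, 0.187, 0.001], [0.187, -0.982, -0.0], [0.001, 0.001, -1.0]]
force: [-0.3, -0.2, -1.9]
opening: 0.268
```

Run:
```python
from look import *
s=bot.read_state(); print(s['position'],np.round(s['tcp_rot'],4).tolist(),s['force'])
tcp=s['position'];R=s['tcp_rot'];pt=tcp+R[:,2]*(.0697+.005+.072); sh=tcp+R[:,2]*(.0697+.005+.035)
r=(0,0,255); print(pt)
P=look('4',[(pt,r),(sh,r)],cams=['side'],hw=40,hh=30,k=10)
p=P['side']
for x,y in [(.5953,-.0989),(.5929,-.0947)]: print(proj(p,[x,y,.082]))
```

```text
[ 0.59484201 -0.09907581  0.23927577] [[0.9823, 0.1871, 0.0012], [0.1871, -0.9823, -0.0004], [0.0011, 0.0007, -1.0]] [-0.28128555 -0.22282623 -1.88080883]
[ 0.59502455 -0.09914152  0.0925759 ]
side origin 281 184 k 10 [[321.2, 214.3], [322.5, 202.2]]
[320.83477197 217.50178233]
[318.92261922 216.74488764]
```

View pics/side4.png

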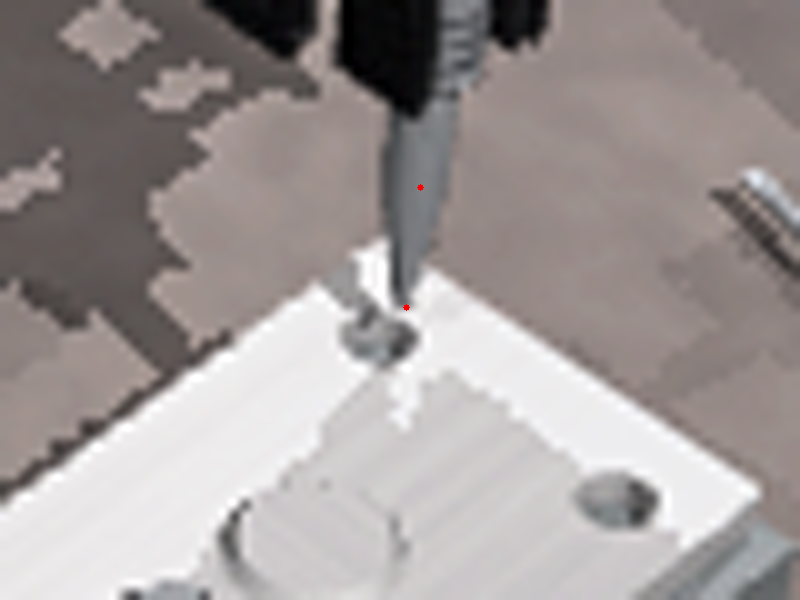

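Run:
```python
from h import *
p=vision.capture('side')
f=lambda x,y:((x+.5)/10-.5+281,(y+.5)/10-.5+184)
print(onz(p,.0926,px=f(401,302)), onz(p,.0926,px=f(406,307)), onz(p,.0946,px=f(401,302)))
print('hole a',onz(p,.082,px=f(381,338)),'hole b',onz(p,.082,px=f(618,500)))
```

```text
[ 0.59497685 -0.09711242  0.0926    ] [ 0.59503865 -0.09901109  0.0926    ] [ 0.59367106 -0.09872248  0.0946    ]
hole a [ 0.5912509  -0.09601164  0.082     ] hole b [ 0.60788038 -0.16346794  0.082     ]
```

Emit:
play_rows([
  {"tx":0,"ty":-0.0012,"tz":-0.005,"turn":0},
  {"tx":0,"ty":0,"tz":-0.005,"turn":0},
  {"tx":0,"ty":0,"tz":-0.005,"turn":0},
  {"tx":0,"ty":0,"tz":-0.005,"turn":0},
  {"tx":0,"ty":0,"tz":-0.005,"turn":0},
  {"tx":0,"ty":0,"tz":0,"turn":0},
  {"tx":0,"ty":0,"tz":0,"turn":0},
])

```text
time_s: 8.15
position: [0.5944, -0.0999, 0.2185]
tcp_rot: [[0.982, 0.187, -0.0], [0.187, -0.982, 0.0], [-0.0, -0.0, -1.0]]
force: [0.4, -0.8, -1.4]
opening: 0.265
```

Emit:
play_rows([
  {"tx":0,"ty":0,"tz":-0.005,"turn":0},
  {"tx":0,"ty":0,"tz":-0.005,"turn":0},
  {"tx":0,"ty":0,"tz":-0.005,"turn":0},
  {"tx":0,"ty":0,"tz":0,"turn":0},
  {"tx":0,"ty":0,"tz":0,"turn":0},
])

```text
time_s: 8.65
position: [0.5941, -0.0996, 0.2062]
tcp_rot: [[0.982, 0.187, -0.001], [0.187, -0.982, 0.001], [-0.001, -0.001, -1.0]]
force: [-0.5, 1.3, -1.5]
opening: 0.266
```

Run:
```python
from look import *
s=bot.read_state(); print(s['position'],s['force'],s['moment'])
look('5',[([.594,-.099,.082],(0,0,255))],cams=['side'],hw=40,hh=30,k=10)
```

```text
[ 0.59405457 -0.09960126  0.20617654] [-0.482679    1.33413494 -1.46350942] [ 0.19125522  0.18716629 -0.00739915]
side origin 280 187 k 10 [[320.4, 217.7]]
```

View pics/side5.png

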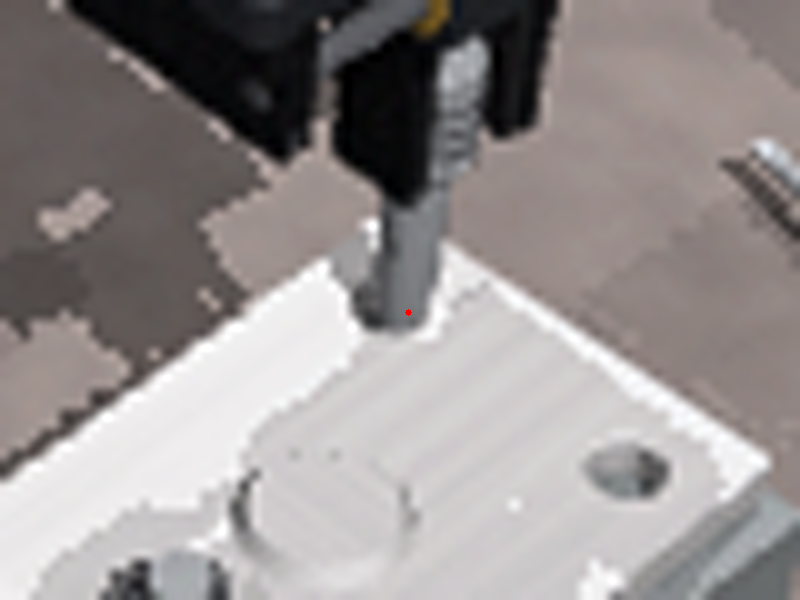

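Emit:
play_rows([
  {"tx":0,"ty":0,"tz":-0.005,"turn":0},
  {"tx":0,"ty":0,"tz":-0.005,"turn":0},
  {"tx":0,"ty":0,"tz":0,"turn":0},
  {"tx":0,"ty":0,"tz":0,"turn":0},
])

```text
time_s: 9.1
position: [0.5943, -0.0998, 0.1982]
tcp_rot: [[0.982, 0.187, -0.0], [0.187, -0.982, 0.0], [-0.0, -0.0, -1.0]]
force: [-1.4, 1.6, -2.1]
opening: 0.268
```

Emit:
play_rows([
  {"tx":0,"ty":0,"tz":-0.005,"turn":0},
  {"tx":0,"ty":0,"tz":-0.005,"turn":0},
  {"tx":0,"ty":0,"tz":0,"turn":0},
  {"tx":0,"ty":0,"tz":0,"turn":0},
])

```text
time_s: 9.5
position: [0.5945, -0.1002, 0.1901]
tcp_rot: [[0.982, 0.187, -0.0], [0.187, -0.982, -0.001], [-0.0, 0.001, -1.0]]
force: [0.6, 0.4, -1.6]
opening: 0.267
```

Emit:
play_rows([
  {"tx":0,"ty":0,"tz":-0.005,"turn":0},
  {"tx":0,"ty":0,"tz":-0.005,"turn":0},
  {"tx":0,"ty":0,"tz":0,"turn":0},
  {"tx":0,"ty":0,"tz":0,"turn":0},
])

```text
time_s: 9.9
position: [0.5945, -0.1001, 0.1822]
tcp_rot: [[0.982, 0.187, -0.0], [0.187, -0.982, -0.0], [-0.0, 0.0, -1.0]]
force: [-1.0, 1.2, -2.8]
opening: 0.266
```

Emit:
play_rows([
  {"tx":0,"ty":0,"tz":-0.005,"turn":0},
  {"tx":0,"ty":0,"tz":-0.005,"turn":0},
  {"tx":0,"ty":0,"tz":0,"turn":0},
  {"tx":0,"ty":0,"tz":0,"turn":0},
])

```text
time_s: 10.3
position: [0.5945, -0.1, 0.1743]
tcp_rot: [[0.982, 0.187, -0.0], [0.187, -0.982, -0.0], [-0.0, 0.0, -1.0]]
force: [-0.7, 0.4, -3.2]
opening: 0.269
```

Emit:
play_rows([
  {"tx":0,"ty":0,"tz":-0.005,"turn":0},
  {"tx":0,"ty":0,"tz":-0.005,"turn":0},
  {"tx":0,"ty":0,"tz":-0.005,"turn":0},
  {"tx":0,"ty":0,"tz":-0.003,"turn":0},
  {"tx":0,"ty":0,"tz":0,"turn":0},
  {"tx":0,"ty":0,"tz":0,"turn":0},
])

```text
time_s: 10.9
position: [0.5945, -0.1, 0.1598]
tcp_rot: [[0.982, 0.187, -0.0], [0.187, -0.982, -0.0], [-0.0, 0.0, -1.0]]
force: [0.9, 2.3, -3.1]
opening: 0.268
```

Run:
```python
from look import *
s=bot.read_state(); print(s['position'],s['force'],s['moment'])
look('6',[([.594,-.099,.082],(0,0,255))],cams=['side'],hw=40,hh=30,k=10)
```

```text
[ 0.59447995 -0.09998686  0.15983929] [ 0.85959889  2.30605306 -3.14349457] [ 0.30623081  0.09603443 -0.024239  ]
side origin 280 187 k 10 [[320.4, 217.7]]
```

View pics/side6.png

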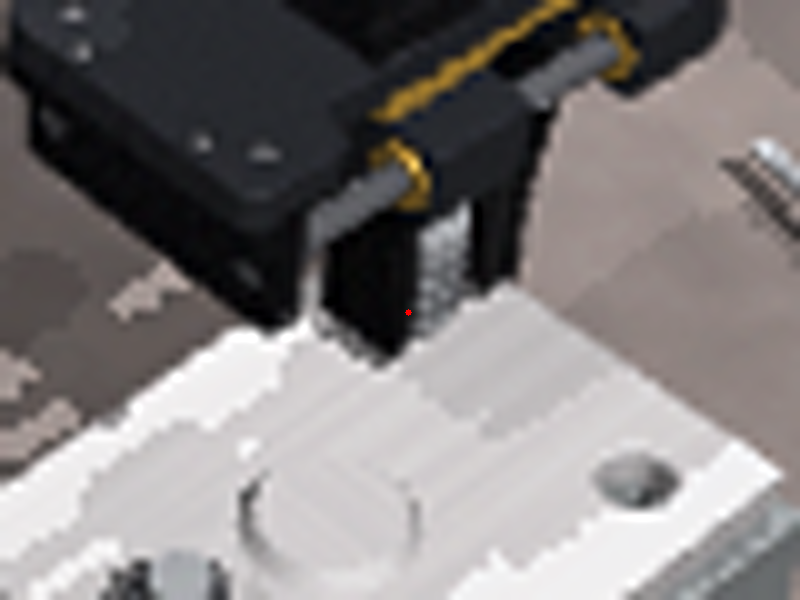

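Emit:
play_rows([
  {"tx":0,"ty":0,"tz":-0.003,"turn":0},
  {"tx":0,"ty":0,"tz":-0.0015,"turn":0},
  {"tx":0,"ty":0,"tz":0,"turn":0},
  {"tx":0,"ty":0,"tz":0,"turn":0},
])

```text
time_s: 11.35
position: [0.5945, -0.0999, 0.1567]
tcp_rot: [[0.982, 0.187, 0.0], [0.187, -0.982, -0.0], [0.0, 0.0, -1.0]]
force: [-0.7, 2.7, -1.8]
opening: 0.262
```

Emit:
play_rows([
  {"tx":0,"ty":0,"tz":-0.0015,"turn":0},
  {"tx":0,"ty":0,"tz":0,"turn":0},
  {"tx":0,"ty":0,"tz":0,"turn":0},
])

```text
time_s: 11.65
position: [0.5945, -0.0999, 0.1566]
tcp_rot: [[0.982, 0.187, 0.001], [0.187, -0.982, -0.0], [0.0, 0.0, -1.0]]
force: [-2.0, 3.1, 6.2]
opening: 0.267
```

Emit:
play_rows([
  {"tx":0,"ty":0,"tz":0.001,"turn":0},
  {"tx":0,"ty":0,"tz":0,"turn":0},
  {"tx":0,"ty":0,"tz":0,"turn":0},
  {"tx":0,"ty":0,"tz":0,"turn":0},
  {"tx":0,"ty":0,"tz":0,"turn":0},
], gripper=0.55)

```text
time_s: 12.15
position: [0.5946, -0.1001, 0.1561]
tcp_rot: [[0.982, 0.187, 0.0], [0.187, -0.982, -0.0], [0.0, 0.0, -1.0]]
force: [0.6, -0.6, -0.1]
opening: 0.537
```

Emit:
play_rows([
  {"tx":0,"ty":0,"tz":0.01,"turn":0},
  {"tx":0,"ty":0,"tz":0.03,"turn":0},
  {"tx":0,"ty":0,"tz":0.05,"turn":0},
  {"tx":0,"ty":0,"tz":0.05,"turn":0},
  {"tx":0,"ty":0,"tz":0.02,"turn":0},
  {"tx":0,"ty":0,"tz":0,"turn":0},
])

```text
time_s: 12.75
position: [0.596, -0.1004, 0.2882]
tcp_rot: [[0.982, 0.187, 0.008], [0.187, -0.982, -0.003], [0.007, 0.004, -1.0]]
force: [0.1, -0.6, 0.0]
opening: 0.547
```

Emit:
play_rows([
  {"tx":-0.0058,"ty":0.025,"tz":0,"turn":-0.0122},
  {"tx":-0.0058,"ty":0.045,"tz":0,"turn":-0.0122},
  {"tx":-0.0058,"ty":0.055,"tz":0,"turn":-0.0122},
  {"tx":-0.0058,"ty":0.055,"tz":0,"turn":-0.0122},
  {"tx":-0.0058,"ty":0.055,"tz":0,"turn":-0.0122},
  {"tx":-0.0058,"ty":0.055,"tz":0,"turn":-0.0122},
  {"tx":-0.0058,"ty":0.055,"tz":0,"turn":-0.0122},
  {"tx":-0.0058,"ty":0.045,"tz":0,"turn":-0.0122},
  {"tx":-0.0058,"ty":0.028,"tz":0,"turn":-0.0122},
  {"tx":-0.0058,"ty":0.01,"tz":0,"turn":-0.0122},
])

```text
time_s: 13.75
position: [0.5467, 0.2446, 0.2827]
tcp_rot: [[0.998, 0.063, -0.003], [0.063, -0.998, -0.0], [-0.003, 0.0, -1.0]]
force: [-0.2, -1.1, -0.6]
opening: 0.551
```

Emit:
play_rows([
  {"tx":0,"ty":0,"tz":-0.04,"turn":0},
  {"tx":0,"ty":0,"tz":-0.04,"turn":0},
  {"tx":0,"ty":0,"tz":-0.02,"turn":0},
  {"tx":0,"ty":0,"tz":0,"turn":0},
  {"tx":0,"ty":0,"tz":0,"turn":0},
  {"tx":0,"ty":0,"tz":0,"turn":0},
])

```text
time_s: 14.35
position: [0.5488, 0.2422, 0.2052]
tcp_rot: [[0.998, 0.06, 0.002], [0.06, -0.998, 0.0], [0.002, -0.0, -1.0]]
force: [1.2, 0.1, 0.4]
opening: 0.552
```

Run:
```python
from look import *
s=bot.read_state(); print(s['position'],s['force'])
tcp=s['position'];R=s['tcp_rot'];tip=tcp+R[:,2]*bot.tips_ahead;r=(0,0,255)
look('7',[(tip,r),(tip+R[:,0]*.024,r),(tip-R[:,0]*.024,r)],cams=['side'])
p=vision.capture('side'); cv2.imwrite('pics/side7f.png',cv2.resize(p['pixels'][195:305,255:375],None,fx=5,fy=5,interpolation=cv2.INTER_CUBIC))
p=vision.capture('top'); cv2.imwrite('pics/top7f.png',cv2.resize(p['pixels'][160:245,290:370],None,fx=7,fy=7,interpolation=cv2.INTER_CUBIC))
```

```text
[0.54883694 0.24215477 0.20524648] [1.18358048 0.08286554 0.3628424 ]
side origin 190 93 k 8 [[235.9, 131.6], [243.7, 128.9], [228.0, 134.2]]
```

View pics/side7.png

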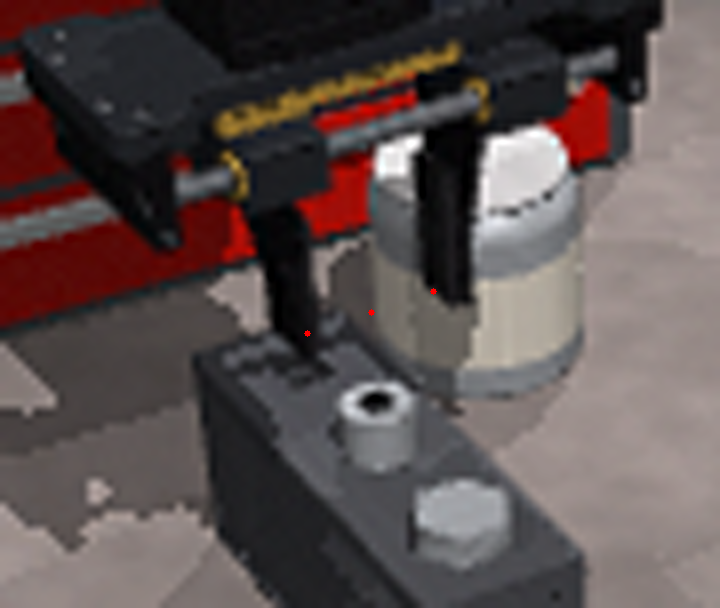

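View pics/side7f.png

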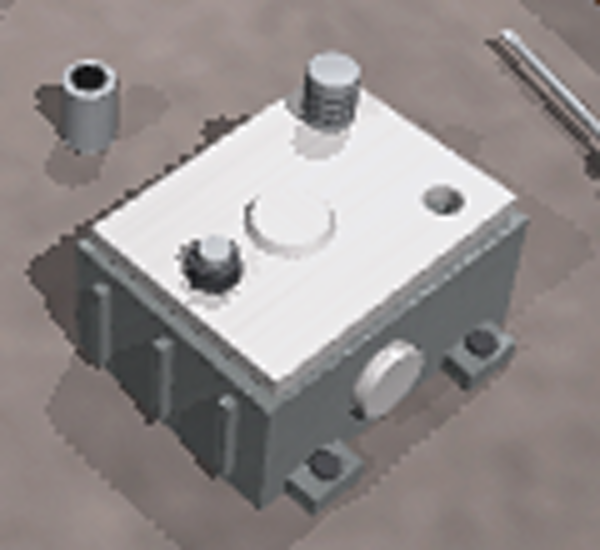

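View pics/top7f.png

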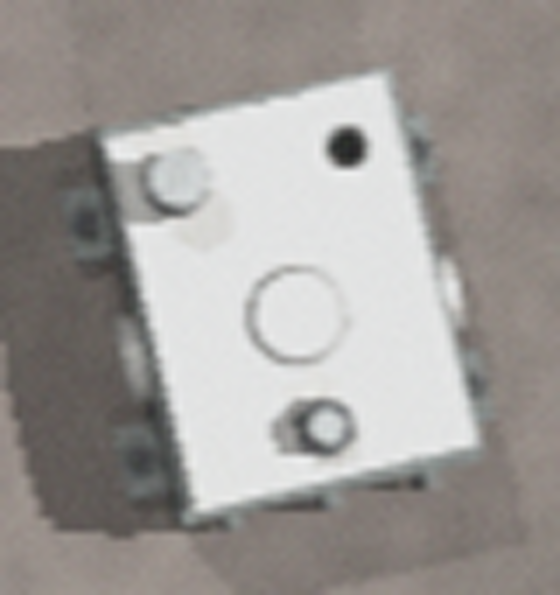

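Emit:
play_rows([
  {"tx":0,"ty":0.0003,"tz":-0.03,"turn":0},
  {"tx":0,"ty":0,"tz":-0.02,"turn":0},
  {"tx":0,"ty":0,"tz":-0.0125,"turn":0},
  {"tx":0,"ty":0,"tz":0,"turn":0},
  {"tx":0,"ty":0,"tz":0,"turn":0},
  {"tx":0,"ty":0,"tz":0,"turn":0},
  {"tx":0,"ty":0,"tz":0,"turn":0},
])

```text
time_s: 15.2
position: [0.5486, 0.2429, 0.1552]
tcp_rot: [[0.998, 0.06, 0.002], [0.06, -0.998, 0.0], [0.002, -0.0, -1.0]]
force: [0.0, 0.8, 0.7]
opening: 0.554
```

Run:
```python
from look import *
s=bot.read_state(); print(s['position'],s['force'])
tcp=s['position'];R=s['tcp_rot'];tip=tcp+R[:,2]*bot.tips_ahead;r=(0,0,255)
look('8',[(tip,r),(tip+R[:,0]*.024,r),(tip-R[:,0]*.024,r)],cams=['side'])
```

```text
[0.5485689  0.24290038 0.15517052] [0.0073912  0.75975277 0.71601314]
side origin 192 109 k 8 [[237.1, 147.1], [244.6, 144.4], [229.4, 149.8]]
```

View pics/side8.png

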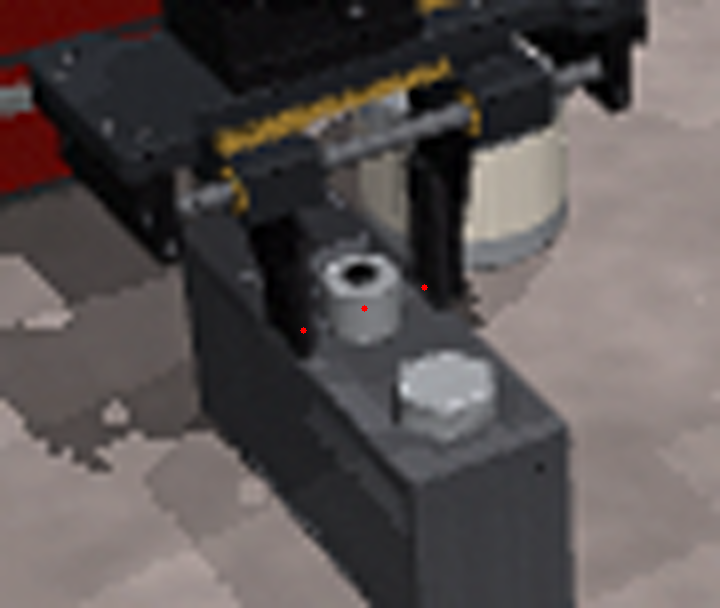

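Well centred on the bolt (head about (362,300) in the crop). Down 1.6 mm, then close.

Emit:
play_rows([
  {"tx":0,"ty":0,"tz":-0.002,"turn":0},
  {"tx":0,"ty":0,"tz":0,"turn":0},
  {"tx":0,"ty":0,"tz":0,"turn":0},
  {"tx":0,"ty":0,"tz":0,"turn":0},
  {"tx":0,"ty":0,"tz":0,"turn":0},
  {"tx":0,"ty":0,"tz":0,"turn":0},
], gripper=0)

```text
time_s: 15.85
position: [0.5481, 0.2427, 0.1526]
tcp_rot: [[0.998, 0.06, 0.0], [0.06, -0.998, 0.0], [0.0, -0.0, -1.0]]
force: [-0.1, -0.1, 0.0]
opening: 0.287
```

Emit:
play_rows([
  {"tx":0,"ty":0,"tz":0.02,"turn":0},
  {"tx":0,"ty":0,"tz":0.03,"turn":0},
  {"tx":0,"ty":0,"tz":0.04,"turn":0},
  {"tx":0,"ty":0,"tz":0.04,"turn":0},
  {"tx":0,"ty":0,"tz":0.02,"turn":0},
  {"tx":0,"ty":0,"tz":0,"turn":0},
  {"tx":0,"ty":0,"tz":0,"turn":0},
])

```text
time_s: 16.55
position: [0.5475, 0.2426, 0.2721]
tcp_rot: [[0.998, 0.06, -0.001], [0.06, -0.998, -0.0], [-0.001, 0.0, -1.0]]
force: [0.1, -0.4, -2.3]
opening: 0.29
```

Emit:
play_rows([
  {"tx":0.0074,"ty":-0.03,"tz":0,"turn":0.0122},
  {"tx":0.0074,"ty":-0.055,"tz":0,"turn":0.0122},
  {"tx":0.0074,"ty":-0.06,"tz":0,"turn":0.0122},
  {"tx":0.0074,"ty":-0.06,"tz":0,"turn":0.0122},
  {"tx":0.0074,"ty":-0.06,"tz":0,"turn":0.0122},
  {"tx":0.0074,"ty":-0.06,"tz":0,"turn":0.0122},
  {"tx":0.0074,"ty":-0.06,"tz":0,"turn":0.0122},
  {"tx":0.0074,"ty":-0.06,"tz":0,"turn":0.0122},
  {"tx":0.0074,"ty":-0.045,"tz":0,"turn":0.0122},
  {"tx":0.0074,"ty":-0.0234,"tz":0,"turn":0.0122},
])

```text
time_s: 17.55
position: [0.6064, -0.1715, 0.2701]
tcp_rot: [[0.983, 0.184, -0.003], [0.184, -0.983, 0.001], [-0.003, -0.001, -1.0]]
force: [0.1, 1.3, -1.1]
opening: 0.285
```

Emit:
play_rows([
  {"tx":0,"ty":0,"tz":-0.04,"turn":0},
  {"tx":0,"ty":0,"tz":-0.03,"turn":0},
  {"tx":0,"ty":0,"tz":-0.01,"turn":0},
  {"tx":0,"ty":0,"tz":0,"turn":0},
  {"tx":0,"ty":0,"tz":0,"turn":0},
  {"tx":0,"ty":0,"tz":0,"turn":0},
  {"tx":0,"ty":0,"tz":0,"turn":0},
])

```text
time_s: 18.25
position: [0.6079, -0.168, 0.21]
tcp_rot: [[0.982, 0.187, 0.002], [0.187, -0.982, -0.001], [0.002, 0.002, -1.0]]
force: [-0.6, 0.2, -1.7]
opening: 0.289
```

Run:
```python
from look import *
s=bot.read_state(); print(s['position'],s['force'])
tcp=s['position'];R=s['tcp_rot'];d=.0697+.003
pt=tcp+R[:,2]*(d+.042);r=(0,0,255);print(pt)
P=look('9',[(pt,r),(tcp+R[:,2]*(d+.01),r)],cams=['side'],hw=40,hh=30,k=10)
p=P['side']
print('hole b pre',onz(p,.082,px=((443.5)/5-.5+255,(201.5)/5-.5+195)),'pin head',onz(p,.112,px=((332.5)/5-.5+255,(71)/5-.5+195)))
```

```text
[ 0.60789477 -0.16801921  0.20996807] [-0.55211972  0.23207445 -1.68623913]
[ 0.6081554  -0.16814678  0.09526843]
side origin 304 200 k 10 [[344.5, 230.7], [346.4, 220.3]]
hole b pre [ 0.60725254 -0.16738073  0.082     ] pin head [ 0.5921126  -0.09986494  0.112     ]
```

View pics/side9.png

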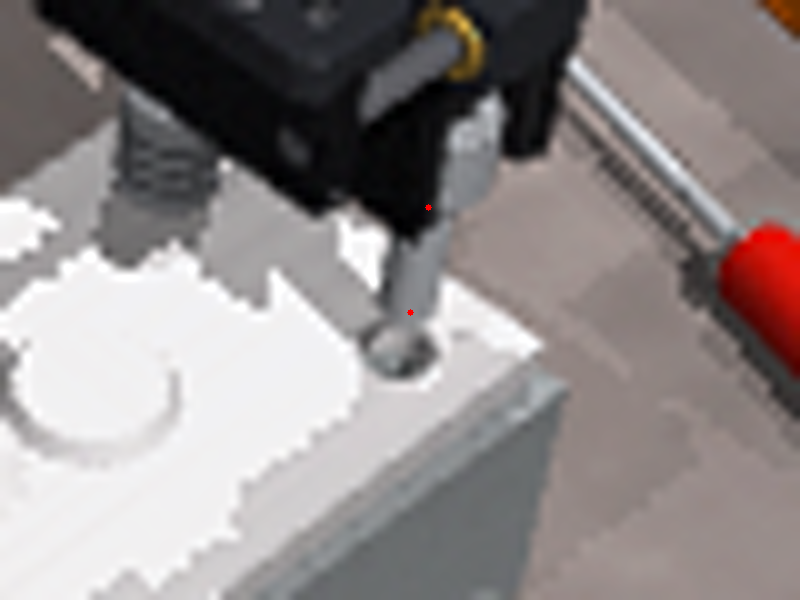

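Emit:
play_rows([
  {"tx":0,"ty":0,"tz":-0.01,"turn":0},
  {"tx":0,"ty":0,"tz":-0.005,"turn":0},
  {"tx":0,"ty":0,"tz":-0.005,"turn":0},
  {"tx":0,"ty":0,"tz":-0.005,"turn":0},
  {"tx":0,"ty":0,"tz":0,"turn":0},
  {"tx":0,"ty":0,"tz":0,"turn":0},
])

```text
time_s: 18.9
position: [0.6072, -0.1679, 0.1884]
tcp_rot: [[0.982, 0.187, -0.0], [0.187, -0.982, 0.0], [-0.0, -0.0, -1.0]]
force: [0.2, 0.6, -1.4]
opening: 0.286
```

Emit:
play_rows([
  {"tx":0.0003,"ty":-0.0005,"tz":-0.004,"turn":0},
  {"tx":0,"ty":0,"tz":-0.004,"turn":0},
  {"tx":0,"ty":0,"tz":-0.004,"turn":0},
  {"tx":0,"ty":0,"tz":0,"turn":0},
  {"tx":0,"ty":0,"tz":0,"turn":0},
])

```text
time_s: 19.4
position: [0.6074, -0.1683, 0.1788]
tcp_rot: [[0.982, 0.187, -0.0], [0.187, -0.982, 0.0], [-0.0, -0.0, -1.0]]
force: [0.8, 1.4, -2.0]
opening: 0.29
```

Emit:
play_rows([
  {"tx":0,"ty":0,"tz":-0.006,"turn":0},
  {"tx":0,"ty":0,"tz":-0.006,"turn":0},
  {"tx":0,"ty":0,"tz":-0.006,"turn":0},
  {"tx":0,"ty":0,"tz":-0.006,"turn":0},
  {"tx":0,"ty":0,"tz":-0.003,"turn":0},
  {"tx":0,"ty":0,"tz":0,"turn":0},
  {"tx":0,"ty":0,"tz":0,"turn":0},
])

```text
time_s: 20.1
position: [0.6075, -0.1682, 0.157]
tcp_rot: [[0.982, 0.187, -0.0], [0.187, -0.982, 0.0], [-0.0, -0.0, -1.0]]
force: [2.2, 0.4, -2.1]
opening: 0.295
```

Emit:
play_rows([
  {"tx":0,"ty":0,"tz":-0.002,"turn":0},
  {"tx":0,"ty":0,"tz":-0.001,"turn":0},
  {"tx":0,"ty":0,"tz":-0.001,"turn":0},
  {"tx":0,"ty":0,"tz":0,"turn":0},
  {"tx":0,"ty":0,"tz":0,"turn":0},
])

```text
time_s: 20.6
position: [0.6076, -0.1683, 0.1546]
tcp_rot: [[0.982, 0.187, 0.0], [0.187, -0.982, 0.0], [0.0, 0.0, -1.0]]
force: [0.5, 2.7, 1.7]
opening: 0.289
```

Emit:
play_rows([
  {"tx":0,"ty":0,"tz":0,"turn":0},
  {"tx":0,"ty":0,"tz":0,"turn":0},
  {"tx":0,"ty":0,"tz":0,"turn":0},
  {"tx":0,"ty":0,"tz":0,"turn":0},
  {"tx":0,"ty":0,"tz":0,"turn":0},
], gripper=0.55)

```text
time_s: 21.1
position: [0.6074, -0.1686, 0.1541]
tcp_rot: [[0.982, 0.187, -0.0], [0.187, -0.982, -0.0], [-0.0, 0.0, -1.0]]
force: [0.8, -0.1, -0.5]
opening: 0.539
```

Emit:
play_rows([
  {"tx":0,"ty":0,"tz":0.01,"turn":0},
  {"tx":0,"ty":0,"tz":0.03,"turn":0},
  {"tx":0,"ty":0,"tz":0.05,"turn":0},
  {"tx":0,"ty":0,"tz":0.05,"turn":0},
  {"tx":0,"ty":0.05,"tz":0.02,"turn":0},
  {"tx":0,"ty":0.06,"tz":0,"turn":0},
  {"tx":0,"ty":0.06,"tz":0,"turn":0},
  {"tx":0,"ty":0.06,"tz":0,"turn":0},
  {"tx":0,"ty":0.05,"tz":0,"turn":0},
  {"tx":0,"ty":0,"tz":0,"turn":0},
])

```text
time_s: 22.1
position: [0.6066, 0.0607, 0.283]
tcp_rot: [[0.981, 0.193, 0.0], [0.193, -0.981, 0.002], [0.001, -0.002, -1.0]]
force: [-0.3, -0.7, 0.1]
opening: 0.547
```

Run:
```python
from look import *
s=bot.read_state(); print(s['position'],s['force'])
p=vision.capture('side'); cv2.imwrite('pics/side10f.png',p['pixels']);cv2.imwrite('pics/side10.png',cv2.resize(p['pixels'][195:305,255:375],None,fx=5,fy=5,interpolation=cv2.INTER_CUBIC))
p=vision.capture('top'); cv2.imwrite('pics/top10.png',cv2.resize(p['pixels'][160:245,290:370],None,fx=7,fy=7,interpolation=cv2.INTER_CUBIC))
```

```text
[0.60662385 0.06074697 0.2829887 ] [-0.31096568 -0.68452463  0.12922487]
```

View pics/side10.png

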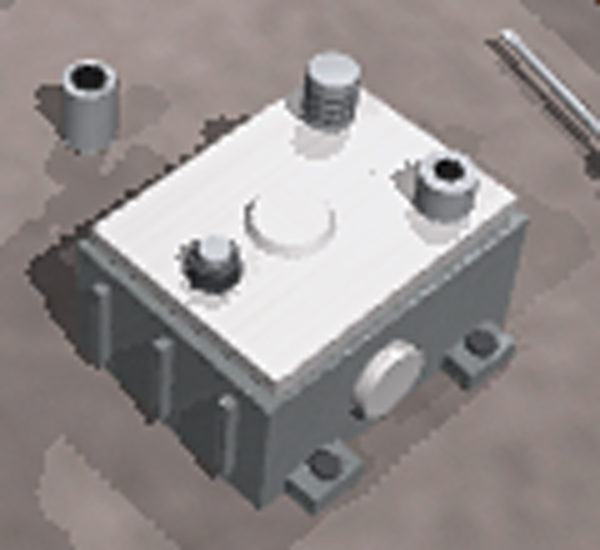

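View pics/top10.png

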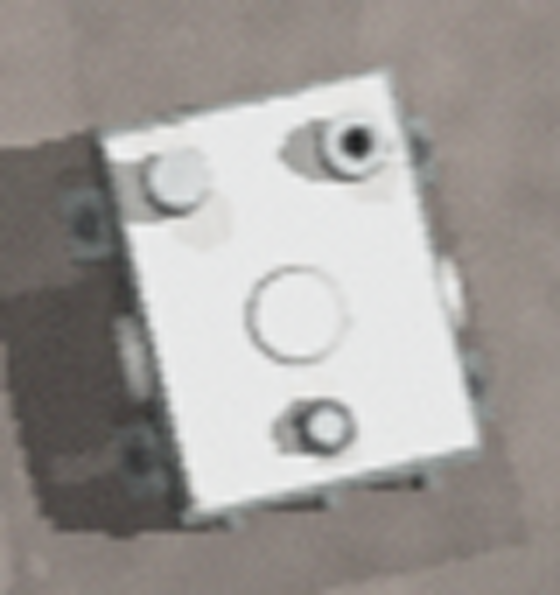

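View pics/side10f.png

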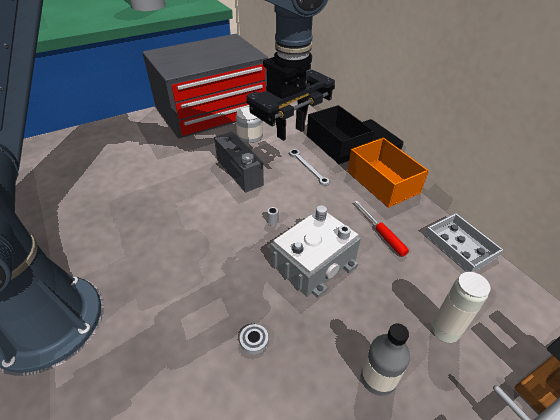

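Both pieces stand upright on the cover: in the side crop the pin head is near (332,90) and the bolt head near (446,185). Everything else is where it was.

Emit:
play_rows([
  {"tx":0,"ty":0,"tz":0,"turn":0},
  {"tx":0,"ty":0,"tz":0,"turn":0},
  {"tx":0,"ty":0,"tz":0,"turn":0},
])

```text
time_s: 22.5
position: [0.6076, 0.0541, 0.2822]
tcp_rot: [[0.983, 0.185, -0.0], [0.185, -0.983, -0.0], [-0.0, 0.0, -1.0]]
force: [-0.9, 0.4, -0.6]
opening: 0.548
```

```bash
python3 -c "
from rig import bot
print(bot.hand_in(), bot.read_state()['time_s'])"
```

```text
the job is handed in; nothing more can be done
the job is handed in; nothing more can be done
```

The job is done and handed in at about 22.5 s of the 61 s allowed. I pushed the drift pin down through hole a, which swung the cover into line. I then put the round-headed bolt into hole b, let go of both and moved the arm clear.

- **Seating:** both stopped at the expected height with a light upward contact. The pin stopped at TCP z 0.1566 m against 0.1567 m expected, at about 6 N. The bolt stopped at 0.1546 m, matching what was expected, at about 2 N.
- **Final pictures:** the side and top views show both heads flat on an aligned cover and upright. The side view shows the hex bolt still in the stand and the other things on the bench unmoved. I checked the bystanders by eye only.
- **Disagreement:** the two cameras differed by up to about 5 mm in x. I mostly relied on the side camera and the robot's own position readings, and both parts went in without any notable force.
- **Errors on the way:** my first two move calls were refused for missing fields, so they had no effect. One early picture script also failed, with no effect on the scene.

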